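# Index the rotary fixture and pin it

## Task

Turn the rotary fixture by its pegs to bring the nest with the red-capped fitting round to the yellow pointer, then stand the blue-knobbed locating pin in the guide bush and ease the plate on or back until the pin drops into its hole. Leave the pin fully home, its shoulder down on the bush. Find the hole by feel without ever forcing the pin against the plate, and leave the other things on the bench where they are.

Things in the scene. Friction and masses are not known exactly. Their poses are not given: they have to be found in the camera images.
- fixture: green cast base of the rotary fixture, bolted down, 264 mm across. Origin on the dial's axis at bench height, z up; yellow pointer on its -x side, aluminium locking bracket on its +y side. The bracket's block spans radius 96 to 156 mm, 22 mm to either side of the y axis, from 46 to 68 mm above the bench, and overhangs the index plate
- bush (a point): centre of the upper mouth of the guide bush, a vertical hole 15.5 mm wide right through the bracket's block (22 mm long), 110 mm from the dial's axis, 68 mm above the bench; the index plate passes 4 mm under it. The bush keeps the pin upright
- pointer (a point): tip of the yellow pointer, 125 mm from the dial's axis on the fixture's -x side, 36 mm above the bench; the pointer's foot reaches out to 149 mm
- dial: the part that turns: aluminium tooling plate 187 mm across, top 54 mm above the bench, clamped on the dark index plate. Origin on the axis at bench height, z up, x axis towards the red nest. Turns freely without stops, drags about 1.5 N at a peg and stays where it is left (pushed fast, it coasts on up to 0.2 rad). Over 20 N between it and the pin does damage
- red_nest (a point): middle of the nest with the red-capped fitting, on the tooling plate's top face, 52 mm from the axis. Three more nests with black-capped fittings follow at 90 degree steps. The fittings are 27 mm wide and stand up to 92 mm above the bench, on grey blocks 40 x 34 mm that reach 66 mm
- peg (a point): top of one of four upright black turning pegs, 14 mm thick, from 54 to 100 mm above the bench, at radius 82 mm. They stand midway between the nests, at 45, 135, 225 and 315 degrees from the dial's x axis (this one at 45)
- dial_centre (a point): on the axis, at the height of the top of the index plate (42 mm above the bench). The index plate is 256 mm across; near its rim, at radius 110 mm, it has four holes 16 mm wide, a quarter turn apart. Each should lie at the angle of a nest, but the plates were clamped together by eye: all four are off by one same angle of up to 0.13 rad to either side, which no reading shows
- pin: locating pin: steel shaft 14 mm thick, 36 mm long, its last 2.5 mm tapering to 11 mm, under a round blue knob 25 mm wide, 28 mm high; 90 to 140 g. Origin: centre of the shaft's lower end, z up along the pin. At the start it stands in one of the two holes of the pin stand, shoulder on the wood
- pin_shoulder (a point): centre of the knob's lower face, the shoulder. Let into the bush away from a hole, the pin stands upright on the index plate, shoulder 10 mm above the bush. When a hole comes under it, it drops by its weight and locks the dial. If the dial still pushes on it, it can hang part way: ease off and press the knob with about 5 N. Home: shoulder on bush, knob top 96 mm above the bench
- pin_stand: fixed wooden block 150 x 60 x 40 mm with two holes 16.5 mm wide, 80 mm apart along its x axis (at x = -40 and +40 mm); origin: centre of its underside, z up
- slim_pin: a slim pin that belongs to another jig: black knob, shaft 11 mm; like the locating pin it stands in the pin stand, in the other hole. Bystander. Origin: centre of the shaft's lower end, z up along the pin
- tape: bystander: roll of black tape lying flat, 94 mm across, 32 mm high; origin: centre of its underside
- water_bottle: bystander: clear water bottle standing, 64 mm across, 205 mm high; origin: centre of its underside
- screwdriver: bystander: screwdriver lying on the bench, 200 mm long; origin at mid-length
- glue_jar: bystander: amber glass jar with a black lid, 68 mm across, 75 mm high; origin: centre of its underside
- hammer: bystander: hammer lying on the bench, 260 mm long; origin at mid-length
- spare_fitting: bystander: loose brass fitting with a black cap, 27 mm across, 27 mm high; origin: centre of its underside

How it is judged:
By the outcome, as a careful person would: the job done as asked, in the order asked, and still so for the second after the job is handed in, with the robot touching nothing.
It also fails if it takes over 72 s, if anything falls off the work surface, if the arm or the gripper's body presses on something with over 40 N, if the wrist force passes 120 N, or if a joint passes its speed limit or range.

## Robot

A 6-joint arm with a two-finger parallel gripper is mounted at the origin on the work surface. World frame = base frame: x ahead of the robot, y to its left, z up, the work surface at z = 0. Lengths are in m, angles in rad, forces in N, time in s.
With the tool pointing down it reaches from about 0.25 to 0.725 m from the base axis. Payload 4 kg.
Tool frame: the origin (TCP) lies midway between the tips of the shut fingers; the grasp point (between the pads) lies 19 mm behind it; z points along the fingers, y is the direction in which the jaws open and shut (so a half turn about z gives the same grasp; the last joint's range is limited). The gripper opens to 85 mm and grips with 20 to 120 N. Pads are 22 mm wide; open, the fingers measure 114 mm over their backs; the gripper's body (76 mm by 85 mm) begins 54 mm behind the grasp point. The pads swing forward as they close: fully open they stand 13 mm farther back than shut.
Start: joints at [1.143, 0.241, 0.005, 1.335, 0, 1.571], TCP at [0.207, 0.455, 0.231] pointing down, gripper open.
Joint ranges: [-2.72, 2.72], [-1.05, 1.87], [-1.09, 1.28], [-1.99, 2.15], [-1.42, 1.44], [-3.14, 3.14]. Speed limits (rad/s): [2.79, 2.79, 3.14, 3.14, 3.14, 3.14].

## Interface

Orientations are given as a unit quaternion [x, y, z, w].
In Python, from plant import robot gives the robot as it stands.
- The arm moves only by the tool step_arm, never from a script. Its argument "steps" is a list of rows, each an object with "linear": the shift along the world's x, y, z in cm, a list of three; "rotation": the turn, a rotation vector about the world's x, y, z in rad, a list of three. In form: [{"linear": [x, y, z], "rotation": [rx, ry, rz]}, ...]. A call has exactly 5 rows; each row is the pose to reach, as a shift and turn from the pose commanded when the call began; what a row does not reach only later rows make up. A row lasts 1/10 s, in which the tool goes at most 50 mm and 8.59 degrees, less where a joint would pass 70% of its speed; a pose out of reach is approached as far as the arm can. A call with a gripper value outside its range is refused whole. "grip" is the opening, from -1 (shut) to 1 (fully open), set as the call begins (left out, the last holds). The fingers move at their own pace and stop on an object; "force" is the grip in N (left out, the last holds). Time passes only in rows, so rows that repeat a pose let the fingers close, or fill a call up. It gives the time, the measured TCP pose, the force and the opening at its end, in the units of the state.
- robot.sense(): the state, without advancing time (a new reading comes with each control period).
- robot.snapshot(name): name is "side" or "top"; returns a dict with "color" (400x640x3 uint8, red, green, blue), "z_map" (400x640 float32, m along the optical axis (not along the pixel's ray), 0 where there is no reading), "fx", "fy", "cx", "cy" (pixels), "dist" ([k1, k2, p1, p2, k3] as OpenCV has them; the pictures are not rectified), "T" (4x4, takes a point from camera to world coordinates). Camera axes: x right, y down, z forward; pixel columns grow to the right and rows downward; lengths in m; the calibration is good to about 2 mm. A picture is of the moment at which its call begins.
- robot.job_done(): hands the job in, once; it reports no verdict.
The state is a dict: "time": time; "joints": joint angles; "qd": joint speeds; "joint_torque": joint torques, N m; "tcp_pos": TCP position; "ee_rot": TCP orientation; "force": force on the tool from outside, world axes, zero at the start; "wrist_torque": the same for the moment, N m; "finger_gap": finger opening in m.
Only numpy, scipy, OpenCV 4.12 (cv2) and the standard library are available. Lean on these libraries where they do the work, as an engineer would, in place of code of your own. Each camera call takes 0.05 s, during which the arm holds its last target. There are 200 camera calls.

## Working session

There is one attempt and no reset: what is moved stays moved. The work goes in short steps, Python scripts to look and compute and a tool call to move; the robot and the scene stay as the last step left them, time stands still between calls to the robot, and variables do not carry over. Pictures are saved under pics/ and viewed, about 8 in all and at most 12, crops included, and the job is handed in when it is done.

Besides the shell and the picture viewer there is one more tool, called after "Emit:" as a command line: name --argument value ..., lists and objects as JSON in quotes. step_arm: Moves the arm, as the interface text tells. Its arguments: {"type":"object","properties":{"steps":{"type":"array"},"grip":{"type":"number"},"force":{"type":"number"}},"required":["steps"]}

```bash
mkdir -p pics; ls; cat > h.py <<'E'
import numpy as np, cv2, pickle
from plant import robot
def snap(n):
    return robot.snapshot(n)
def K(s): return np.array([[s['fx'],0,s['cx']],[0,s['fy'],s['cy']],[0,0,1.]])
def ray(s,u,v):
    p=cv2.undistortPoints(np.array([[[u,v]]],float),K(s),np.array(s['dist'],float))[0,0]
    T=np.array(s['T']); return T[:3,3], T[:3,:3]@np.array([p[0],p[1],1.])
def onz(s,u,v,z):
    o,d=ray(s,u,v); return o+d*(z-o[2])/d[2]
def depth(s,u,v):
    o,d=ray(s,u,v); z=s['z_map'][int(round(v)),int(round(u))]; return o+d*z
def tri(a,pa,b,pb):
    o1,d1=ray(a,*pa);o2,d2=ray(b,*pb);t=np.linalg.lstsq(np.c_[d1,-d2],o2-o1,rcond=None)[0]
    p,q=o1+d1*t[0],o2+d2*t[1]; return (p+q)/2,np.linalg.norm(p-q)
def proj(s,P):
    T=np.linalg.inv(np.array(s['T'])); return cv2.projectPoints(np.atleast_2d(np.array(P,float)),cv2.Rodrigues(T[:3,:3])[0],T[:3,3],K(s),np.array(s['dist'],float))[0][:,0]
E
python3 - <<'E'
from h import *
for n in('top','side'):
    s=snap(n);pickle.dump(s,open(n+'0.pkl','wb'));cv2.imwrite(f'pics/{n}0.png',s['color'][...,::-1]);print(n,s['fx'],s['dist'],np.round(s['T'],3))
print(robot.sense())
E
```

```text
pics
top 373.43919115148725 [-0.08213488  0.          0.          0.          0.        ] [[ 0.102 -0.97   0.221  0.303]
 [-0.995 -0.1    0.02  -0.012]
 [ 0.003 -0.222 -0.975  1.199]
 [ 0.     0.     0.     1.   ]]
side 409.7658963905739 [-0.04466965  0.          0.          0.          0.        ] [[ 0.851 -0.397  0.343  0.139]
 [-0.525 -0.648  0.552 -0.652]
 [ 0.003 -0.65  -0.76   1.008]
 [ 0.     0.     0.     1.   ]]
{'time': 0.1, 'joints': array([ 1.14299601e+00,  2.41340766e-01,  3.86094186e-03,  1.33521656e+00,
       -1.00381783e-05,  1.57079946e+00]), 'qd': array([ 0.0013477 , -0.00115146,  0.00374737, -0.00212525,  0.00060764,
       -0.0002998 ]), 'joint_torque': array([ 2.48617534e-04, -3.73137653e+01,  2.53010720e+01,  1.08062613e-02,
        2.14445959e-05, -1.20133765e-05]), 'tcp_pos': array([0.20720085, 0.454419  , 0.23050119]), 'ee_rot': array([ 2.12274210e-01,  9.77209679e-01, -9.29443586e-04, -1.96759045e-04]), 'force': array([1.27316744, 0.0181754 , 1.19027393]), 'wrist_torque': array([-0.01637914,  0.02436041, -0.01279477]), 'finger_gap': 0.0852846653962484}
```

View pics/top0.png

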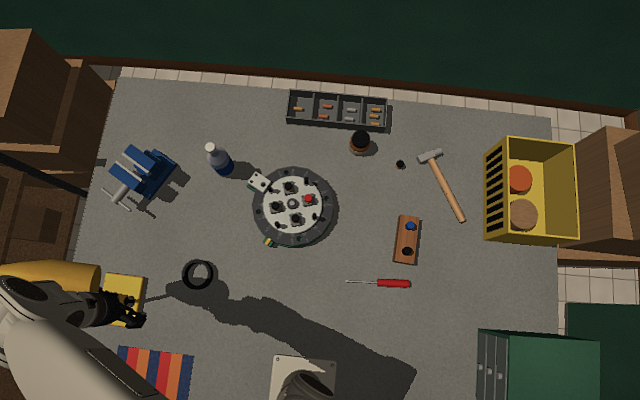

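View pics/side0.png

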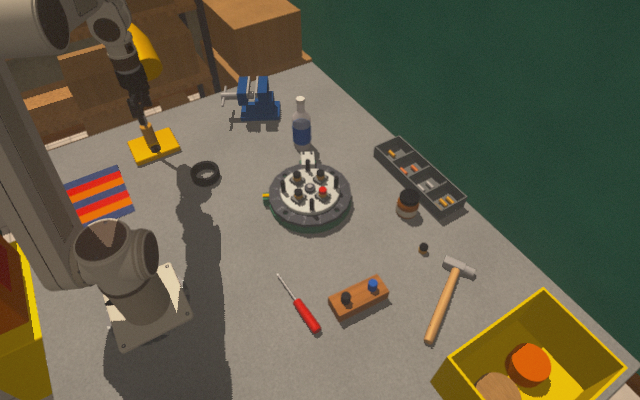

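The top view shows the dial at about (292,205), the bracket at (259,181), the pointer at (268,242), the red cap at (309,198) and the blue knob at (410,226). In the side view the dial is at (310,190), the red cap at (323,190) and the blue knob at (372,285).

```bash
python3 - <<'E'
from h import *
S={n:pickle.load(open(n+'0.pkl','rb')) for n in('top','side')}
box={'top':(235,150,350,260),'side':(255,140,365,240)}
ims=[]
for n,s in S.items():
    x0,y0,x1,y1=box[n]; c=s['color'][y0:y1,x0:x1,::-1]
    ims.append(cv2.resize(c,(400,400*(y1-y0)//(x1-x0)),interpolation=cv2.INTER_CUBIC))
    hsv=cv2.cvtColor(s['color'],cv2.COLOR_RGB2HSV)
    def blobs(m,name,roi):
        mm=np.zeros_like(m);a,b,cc,d=roi;mm[b:d,a:cc]=m[b:d,a:cc]
        k,l,st,ce=cv2.connectedComponentsWithStats(mm)
        for i in range(1,k):
            if st[i,4]>=8: print(n,name,st[i],ce[i].round(2))
    blobs(cv2.inRange(hsv,(105,150,50),(125,255,255)),'blue',(380,200,440,260) if n=='top' else (340,260,400,310))
    r=cv2.inRange(hsv,(0,150,80),(8,255,255))|cv2.inRange(hsv,(172,150,80),(180,255,255))
    blobs(r,'red',box[n]); 
    blobs(cv2.inRange(hsv,(20,120,80),(35,255,255)),'yel',box[n])
    blobs(cv2.inRange(hsv,(0,0,150),(180,45,255)),'plate',box[n])
h=max(i.shape[0] for i in ims)
cv2.imwrite('pics/crop.png',np.hstack([cv2.copyMakeBorder(i,0,h-i.shape[0],0,0,0) for i in ims]))
E
```

```text
top blue [406 222   9   7  54] [409.8  225.15]
top red [304 194   8   8  46] [307.78 197.72]
top yel [265 238   6   7  22] [267.36 241.  ]
top plate [248 172  22  20 194] [258.63 181.29]
top plate [ 263  176   58   57 1443] [291.33 204.68]
side blue [369 280   8   6  38] [372.66 282.61]
side red [319 186   7   8  46] [322.   189.91]
side yel [262 193   7   4  25] [265.32 194.56]
side plate [ 255  140   60   91 1763] [272.93 167.98]
side plate [ 312  140   53  100 2193] [347.36 176.96]
side plate [280 168  59  45 996] [309.  191.9]
side plate [255 222  72  18 298] [283.   234.73]
side plate [327 234   7   6  13] [330.08 236.62]
```

View pics/crop.png

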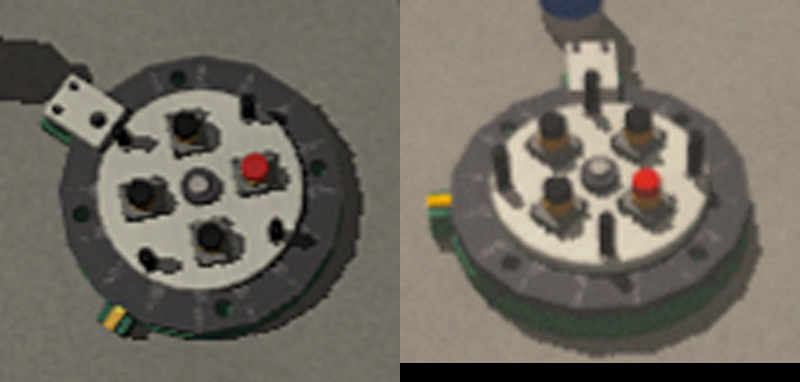

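The enlarged crops show four index holes in the top view at about (178,78), (318,168), (222,308) and (80,214), the bush mouth at (98,119) and the pointer at (113,320).

```bash
python3 - <<'E'
from h import *
S={n:pickle.load(open(n+'0.pkl','rb')) for n in('top','side')}
t,sd=S['top'],S['side']
f=lambda x,y:(235+(x+.5)*115/400-.5,150+(y+.5)*115/400-.5)
g=lambda x,y:(255+(x-400+.5)*110/400-.5,140+(y+.5)*110/400-.5)
# holes: refine by darkness centroid
gray=t['color'].sum(2).astype(float)
H=[]
for p in((178,78),(318,168),(222,308),(80,214)):
    u,v=f(*p);a,b=int(round(u)),int(round(v));w=gray[b-3:b+4,a-3:a+4];m=np.clip(np.median(w)-12-w,0,None)
    yy,xx=np.mgrid[b-3:b+4,a-3:a+4];c=((xx*m).sum()/m.sum(),(yy*m).sum()/m.sum());H.append(onz(t,*c,.042)[:2]);print('hole',f(*p),c,H[-1])
H=np.array(H);C=H.mean(0);print('C holes',C,np.linalg.norm(H-C,axis=1),np.degrees(np.arctan2(*(H-C).T[::-1])))
for n,s,lab in(('top',t,(263,176,58,57)),('side',sd,(280,168,59,45))):
    hsv=cv2.cvtColor(s['color'],cv2.COLOR_RGB2HSV);m=cv2.inRange(hsv,(0,0,150),(180,45,255));x,y,w,h=lab
    k,l,st,_=cv2.connectedComponentsWithStats(m); i=[i for i in range(k) if False]
    mm=np.zeros_like(m);mm[y:y+h,x:x+w]=m[y:y+h,x:x+w];k,l,st,_=cv2.connectedComponentsWithStats(mm);i=1+np.argmax(st[1:,4])
    hull=cv2.convexHull(np.argwhere(l==i)[:,::-1].astype(np.int32))[:,0].astype(float)
    P=np.array([onz(s,u,v,.054)[:2] for u,v in hull],np.float32);(cx,cy),ax,_=cv2.fitEllipse(P);print(n,'plate',cx,cy,ax)
print('bush top',onz(t,*f(98,119),.068))
print('block corners',[onz(t,*f(*p),.068)[:2].round(4) for p in((74,75),(125,108),(102,147),(44,118))])
print('pointer',onz(t,*f(113,320),.036), onz(sd,265.3,194.6,.036))
print('red tri',tri(t,(307.78,197.72),sd,(322,189.91)), onz(t,307.78,197.72,.088))
print('blue tri',tri(t,(409.8,225.15),sd,(372.66,282.61)),onz(t,409.8,225.15,.064),onz(sd,372.66,282.61,.064))
print('depth blue',depth(t,410,225),depth(sd,373,283))
for p in((248,97),(122,128),(147,256),(276,228)): print('peg',onz(t,*f(*p),.1)[:2].round(4))
print('hub',onz(t,*f(201,185),.075))
# stand
for s,n,(a,b,c,d) in((t,'top',(380,200,440,280)),(sd,'side',(320,265,400,330))):
    hsv=cv2.cvtColor(s['color'],cv2.COLOR_RGB2HSV);m=cv2.inRange(hsv,(4,70,60),(18,230,255));mm=0*m;mm[b:d,a:c]=m[b:d,a:c]
    k,l,st,ce=cv2.connectedComponentsWithStats(mm);i=1+np.argmax(st[1:,4]);q=cv2.minAreaRect(np.argwhere(l==i)[:,::-1].astype(np.int32));print(n,q,[onz(s,u,v,.04)[:2].round(4) for u,v in cv2.boxPoints(q)])
hsv=cv2.cvtColor(t['color'],cv2.COLOR_RGB2HSV)
print('black knob',onz(t,408,250,.066))
for nm,p in dict(bottle=(212,146),tape=(199,274),jar=(360,140),sd1=(410,283)).items(): print(nm,depth(t,*p).round(3))
E
```

```text
hole (285.81875, 172.06875) (np.float64(285.7043756670224), np.float64(171.99359658484525)) [0.65973309 0.12316106]
hole (326.06875, 197.94375) (np.float64(325.5437441204139), np.float64(197.7676387582314)) [ 0.58733415 -0.01374523]
hole (298.46875, 238.19375) (np.float64(298.28125), np.float64(238.06979166666667)) [0.44997064 0.05819147]
hole (257.64375, 211.16875) (np.float64(257.84294385432474), np.float64(211.21699544764795)) [0.52164537 0.19539272]
C holes [0.55467081 0.09075   ] [0.10994798 0.10948127 0.10964572 0.10973048] [  17.14466596  -72.64168903 -162.72591297  107.5157963 ]
top plate 0.5540802478790283 0.08979944884777069 (0.1807968020439148, 0.18272171914577484)
side plate 0.5560550093650818 0.08979630470275879 (0.18388503789901733, 0.18519054353237152)
bush top [0.60556005 0.18718947 0.068     ]
block corners [array([0.6447, 0.2147]), array([0.6183, 0.1642]), array([0.58  , 0.1801]), array([0.6015, 0.2362])]
pointer [0.42942358 0.15428674 0.036     ] [0.43388581 0.15548336 0.036     ]
red tri (array([0.57117725, 0.04032455, 0.08773708]), np.float64(0.001088497571993157
[... 302 characters left out ...]
05 0.0524]
peg [0.591  0.1594]
peg [0.4802 0.1232]
peg [0.516  0.0156]
hub [0.55267553 0.08652322 0.075     ]
top ((405.56158447265625, 238.50770568847656), (22.078182220458984, 48.001441955566406), 7.125016689300537) [array([ 0.4087, -0.2369]), array([ 0.5608, -0.2467]), array([ 0.5591, -0.3172]), array([ 0.4068, -0.3055])]
side ((358.1999816894531, 296.8999938964844), (28.621667861938477, 60.373836517333984), 63.43495178222656) [array([ 0.4053, -0.243 ]), array([ 0.5718, -0.252 ]), array([ 0.5545, -0.3305]), array([ 0.3956, -0.3183])]
black knob [ 0.44430649 -0.27979291  0.066     ]
bottle [0.666 0.324 0.204]
tape [ 0.307  0.364 -0.003]
jar [ 0.782 -0.106  0.073]
sd1 [ 0.348 -0.307  0.001]
```

Emit:
step_arm --steps '[{"linear":[3.5,-3.3,0],"rotation":[0,0,0]},{"linear":[7,-6.6,0],"rotation":[0,0,0]},{"linear":[10.5,-10,0],"rotation":[0,0,0]},{"linear":[14,-13.3,0],"rotation":[0,0,0]},{"linear":[17.5,-16.7,0],"rotation":[0,0,0]}]' --grip 0.05 --force 25

```text
time: 0.6
tcp_pos: [0.3833, 0.2864, 0.231]
ee_rot: [0.212, 0.977, -0.0, -0.0]
force: [1.1, 0.2, 0.4]
finger_gap: 0.0449
```

Emit:
step_arm --steps '[{"linear":[3.5,-3.3,0],"rotation":[0,0,0]},{"linear":[7,-6.6,0],"rotation":[0,0,0]},{"linear":[10.5,-10,0],"rotation":[0,0,0]},{"linear":[14,-13.3,0],"rotation":[0,0,0]},{"linear":[17.5,-16.7,0],"rotation":[0,0,-0.04]}]'

```text
time: 1.1
tcp_pos: [0.5584, 0.1193, 0.2308]
ee_rot: [0.232, 0.973, -0.0, -0.0]
force: [-0.2, 1.3, 1.0]
finger_gap: 0.0449
```

Emit:
step_arm --steps '[{"linear":[3.5,-3.3,0],"rotation":[0,0,0]},{"linear":[7,-6.8,0],"rotation":[0,0,0]},{"linear":[7.1,-6.8,-4],"rotation":[0,0,0]},{"linear":[7.1,-6.8,-8],"rotation":[0,0,0]},{"linear":[7.1,-6.8,-10],"rotation":[0,0,0]}]'

```text
time: 1.6
tcp_pos: [0.6261, 0.0519, 0.1263]
ee_rot: [0.232, 0.973, -0.001, -0.003]
force: [-0.7, -0.9, -0.2]
finger_gap: 0.0448
```

Emit:
step_arm --steps '[{"linear":[0.1,0.1,-1.5],"rotation":[0,0,0]},{"linear":[0.1,0.1,-3],"rotation":[0,0,0]},{"linear":[0.1,0.1,-4.5],"rotation":[0,0,0]},{"linear":[0.1,0.1,-5.3],"rotation":[0,0,0]},{"linear":[0.1,0.1,-5.3],"rotation":[0,0,0]}]'

```text
time: 2.1
tcp_pos: [0.628, 0.0539, 0.0764]
ee_rot: [0.232, 0.973, -0.001, -0.002]
force: [0.4, 0.2, 0.4]
finger_gap: 0.0448
```

Emit:
step_arm --steps '[{"linear":[0,0,0],"rotation":[0,0,0]},{"linear":[0,0,0],"rotation":[0,0,0]},{"linear":[0,0,0],"rotation":[0,0,0]},{"linear":[0,0,0],"rotation":[0,0,0]},{"linear":[0,0,0],"rotation":[0,0,0]}]' --grip -0.7

```text
time: 2.6
tcp_pos: [0.6301, 0.0538, 0.0794]
ee_rot: [0.232, 0.973, 0.0, 0.001]
force: [-0.9, -1.3, 4.1]
finger_gap: 0.0134
```

```bash
python3 - <<'E'
from h import *
print(robot.sense())
ims=[]
for n,(a,b,c,d) in(('top',(230,145,370,265)),('side',(250,110,370,240))):
    s=snap(n); ims.append(cv2.resize(s['color'][b:d,a:c,::-1],(400,400)))
cv2.imwrite('pics/g1.png',np.hstack(ims))
E
```

```text
{'time': 2.6, 'joints': array([ 8.53661944e-02,  5.95153187e-01,  1.39957844e-01,  1.11367713e+00,
       -2.74883758e-04,  5.53276078e-01]), 'qd': array([-0.00049612, -0.0004996 , -0.00019208, -0.00040279,  0.00068799,
       -0.00047509]), 'joint_torque': array([ 4.18698890e-01, -4.93040550e+01,  2.24005455e+01, -1.87073769e-01,
        2.13347864e-01,  1.86357263e-02]), 'tcp_pos': array([0.63010779, 0.05383722, 0.07939523]), 'ee_rot': array([2.31826543e-01, 9.72756655e-01, 1.71475715e-04, 9.56445025e-04]), 'force': array([-0.94826197, -1.26751691,  4.10187403]), 'wrist_torque': array([-0.16090954,  0.07489319,  0.00283967]), 'finger_gap': 0.013354471936986037}
```

View pics/g1.png

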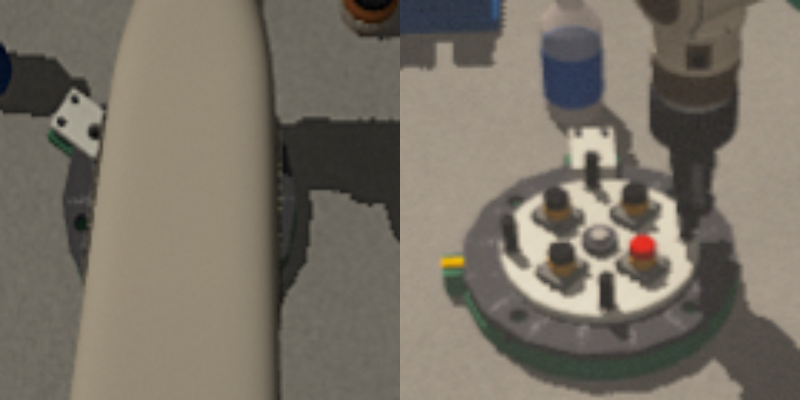

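The side view shows the fingers around the right-hand peg at about (690,235), and the gap of 13.4 mm agrees with a peg. I'll work out the arc next.

```bash
python3 - <<'E'
from h import *
C=np.array([.5549,.0905]);p0=np.array([.6298,.0538])-C
R=lambda a:np.array([[np.cos(a),-np.sin(a)],[np.sin(a),np.cos(a)]])
tot=np.radians(-136);n=25
for c in range(5):
    b=R(tot*c*5/n)@p0
    print(c,[([*(100*(R(tot*(c*5+k)/n)@p0-b)).round(2)],round(.88*tot*k/n,3)) for k in range(1,6)],'end',(b+C).round(4))
E
```

```text
0 [([np.float64(-0.38), np.float64(-0.69)], np.float64(-0.084)), ([np.float64(-0.83), np.float64(-1.35)], np.float64(-0.167)), ([np.float64(-1.33), np.float64(-1.96)], np.float64(-0.251)), ([np.float64(-1.89), np.float64(-2.52)], np.float64(-0.334)), ([np.float64(-2.51), np.float64(-3.02)], np.float64(-0.418))] end [0.6298 0.0538]
1 [([np.float64(-0.66), np.float64(-0.44)], np.float64(-0.084)), ([np.float64(-1.35), np.float64(-0.82)], np.float64(-0.167)), ([np.float64(-2.08), np.float64(-1.13)], np.float64(-0.251)), ([np.float64(-2.83), np.float64(-1.37)], np.float64(-0.334)), ([np.float64(-3.61), np.float64(-1.54)], np.float64(-0.418))] end [0.6047 0.0236]
2 [([np.float64(-0.79), np.float64(-0.09)], np.float64(-0.084)), ([np.float64(-1.58), np.float64(-0.11)], np.float64(-0.167)), ([np.float64(-2.37), np.float64(-0.06)], np.float64(-0.251)), ([np.float64(-3.15), np.float64(0.08)], np.float64(-0.334)), ([np.float64(-3.91), np.float64(0.28)], np.float64(-0.418))] end [0.5687 0.0082]
3 [([np.float64(-0.74), np.float64(0.28)], np.float64(-0.084)), ([np.float64(-1.45), np.float64(0.62)], np.float64(-0.167)), ([np.float64(-2.13), np.float64(1.03)], np.float64(-0.251)), ([np.float64(-2.76), np.float64(1.51)], np.float64(-0.334)), ([np.float64(-3.35), np.float64(2.04)], np.float64(-0.418))] end [0.5295 0.011 ]
4 [([np.float64(-0.53), np.float64(0.58)], np.float64(-0.084)), ([np.float64(-1.01), np.float64(1.22)], np.float64(-0.167)), ([np.float64(-1.42), np.float64(1.89)], np.float64(-0.251)), ([np.float64(-1.77), np.float64(2.6)], np.float64(-0.334)), ([np.float64(-2.05), np.float64(3.34)], np.float64(-0.418))] end [0.496  0.0314]
```

Emit:
step_arm --steps '[{"linear":[-0.38,-0.69,0],"rotation":[0,0,-0.084]},{"linear":[-0.83,-1.35,0],"rotation":[0,0,-0.167]},{"linear":[-1.33,-1.96,0],"rotation":[0,0,-0.251]},{"linear":[-1.89,-2.52,0],"rotation":[0,0,-0.334]},{"linear":[-2.51,-3.02,0],"rotation":[0,0,-0.418]}]'

```text
time: 3.2
tcp_pos: [0.6066, 0.0246, 0.0794]
ee_rot: [0.43, 0.903, 0.002, 0.002]
force: [4.2, 2.3, 1.9]
finger_gap: 0.0132
```

Forces are low, so I'll carry on round the arc.

Emit:
step_arm --steps '[{"linear":[-0.66,-0.44,0],"rotation":[0,0,-0.084]},{"linear":[-1.35,-0.82,0],"rotation":[0,0,-0.167]},{"linear":[-2.08,-1.13,0],"rotation":[0,0,-0.251]},{"linear":[-2.83,-1.37,0],"rotation":[0,0,-0.334]},{"linear":[-3.61,-1.54,0],"rotation":[0,0,-0.418]}]'

```text
time: 3.7
tcp_pos: [0.5708, 0.0081, 0.0793]
ee_rot: [0.608, 0.794, 0.002, 0.002]
force: [4.4, -2.1, 0.7]
finger_gap: 0.0132
```

Emit:
step_arm --steps '[{"linear":[-0.79,-0.09,0],"rotation":[0,0,-0.084]},{"linear":[-1.58,-0.11,0],"rotation":[0,0,-0.167]},{"linear":[-2.37,-0.06,0],"rotation":[0,0,-0.251]},{"linear":[-3.15,0.08,0],"rotation":[0,0,-0.334]},{"linear":[-3.91,0.28,0],"rotation":[0,0,-0.418]}]'

```text
time: 4.2
tcp_pos: [0.5312, 0.0099, 0.0793]
ee_rot: [0.76, 0.65, 0.001, 0.003]
force: [2.3, -3.5, 2.6]
finger_gap: 0.0131
```

Emit:
step_arm --steps '[{"linear":[-0.74,0.28,0],"rotation":[0,0,-0.084]},{"linear":[-1.45,0.62,0],"rotation":[0,0,-0.167]},{"linear":[-2.13,1.03,0],"rotation":[0,0,-0.251]},{"linear":[-2.76,1.51,0],"rotation":[0,0,-0.334]},{"linear":[-3.35,2.04,0],"rotation":[0,0,-0.418]}]'

```text
time: 4.7
tcp_pos: [0.4967, 0.0299, 0.0793]
ee_rot: [0.878, 0.478, 0.0, 0.002]
force: [0.3, -5.1, 5.6]
finger_gap: 0.013
```

Emit:
step_arm --steps '[{"linear":[-0.53,0.58,0],"rotation":[0,0,-0.084]},{"linear":[-1.01,1.22,0],"rotation":[0,0,-0.167]},{"linear":[-1.42,1.89,0],"rotation":[0,0,-0.251]},{"linear":[-1.77,2.6,0],"rotation":[0,0,-0.334]},{"linear":[-2.05,3.34,0],"rotation":[0,0,-0.418]}]'

```text
time: 5.2
tcp_pos: [0.4752, 0.0636, 0.0792]
ee_rot: [0.958, 0.285, 0.0, 0.002]
force: [-1.1, -5.1, 7.7]
finger_gap: 0.0134
```

Emit:
step_arm --steps '[{"linear":[0,0,0],"rotation":[0,0,0]},{"linear":[0,0,0],"rotation":[0,0,0]},{"linear":[0,0,0],"rotation":[0,0,0]},{"linear":[0,0,0],"rotation":[0,0,0]},{"linear":[0,0,0],"rotation":[0,0,0]}]'

```text
time: 5.7
tcp_pos: [0.4748, 0.0649, 0.0792]
ee_rot: [0.958, 0.288, 0.0, -0.0]
force: [-3.7, -1.4, 8.1]
finger_gap: 0.0129
```

Emit:
step_arm --steps '[{"linear":[0,0,0],"rotation":[0,0,0]},{"linear":[0,0,0],"rotation":[0,0,0]},{"linear":[0,0,0.5],"rotation":[0,0,0]},{"linear":[0,0,4],"rotation":[0,0,0]},{"linear":[0,0,8],"rotation":[0,0,0]}]' --grip 0.05

```text
time: 6.2
tcp_pos: [0.4735, 0.0648, 0.1578]
ee_rot: [0.958, 0.288, -0.002, -0.0]
force: [0.9, 0.2, 0.6]
finger_gap: 0.0448
```

Emit:
step_arm --steps '[{"linear":[0,-3,1],"rotation":[0,0,-0.1]},{"linear":[1,-7,1],"rotation":[0,0,-0.2]},{"linear":[2,-11,1],"rotation":[0,0,-0.3]},{"linear":[3,-15,1],"rotation":[0,0,-0.45]},{"linear":[4,-19,1],"rotation":[0,0,-0.6]}]'

```text
time: 6.7
tcp_pos: [0.5154, -0.1266, 0.1686]
ee_rot: [1.0, -0.011, 0.0, -0.0]
force: [0.2, -0.4, 0.1]
finger_gap: 0.0451
```

Emit:
step_arm --steps '[{"linear":[0.5,-4,0],"rotation":[0,0,0]},{"linear":[0.9,-8,0],"rotation":[0,0,0]},{"linear":[0.9,-12,0],"rotation":[0,0,0]},{"linear":[0.9,-15.7,0],"rotation":[0,0,0]},{"linear":[0.9,-15.7,0],"rotation":[0,0,0]}]'

```text
time: 7.2
tcp_pos: [0.5237, -0.2866, 0.1678]
ee_rot: [1.0, -0.011, 0.0, 0.001]
force: [0.1, 1.0, 0.4]
finger_gap: 0.0448
```

```bash
python3 - <<'E'
from h import *
print(robot.sense()['tcp_pos'],robot.sense()['ee_rot'])
ims=[]
for n,(a,b,c,d) in(('top',(235,150,350,265)),('side',(255,140,405,320))):
    s=snap(n);pickle.dump(s,open(n+'1.pkl','wb')); ims.append(cv2.resize(s['color'][b:d,a:c,::-1],(400,400*(d-b)//(c-a)),interpolation=cv2.INTER_CUBIC))
    hsv=cv2.cvtColor(s['color'],cv2.COLOR_RGB2HSV)
    r=cv2.inRange(hsv,(0,150,80),(8,255,255))|cv2.inRange(hsv,(172,150,80),(180,255,255));r[:150]=0;r[240:]=0;r[:,:250]=0;r[:,360:]=0
    m=cv2.moments(r,True);print(n,'red',m['m00'],m['m10']/m['m00'],m['m01']/m['m00'])
h=max(i.shape[0] for i in ims)
cv2.imwrite('pics/g2.png',np.hstack([cv2.copyMakeBorder(i,0,h-i.shape[0],0,0,0) for i in ims]))
E
```

```text
[ 0.52372365 -0.28663448  0.16783934] [ 9.99939285e-01 -1.09915874e-02  9.60573927e-05  7.75659255e-04]
top red 50.0 281.5 215.0
side red 46.0 292.0217391304348 182.5
```

View pics/g2.png

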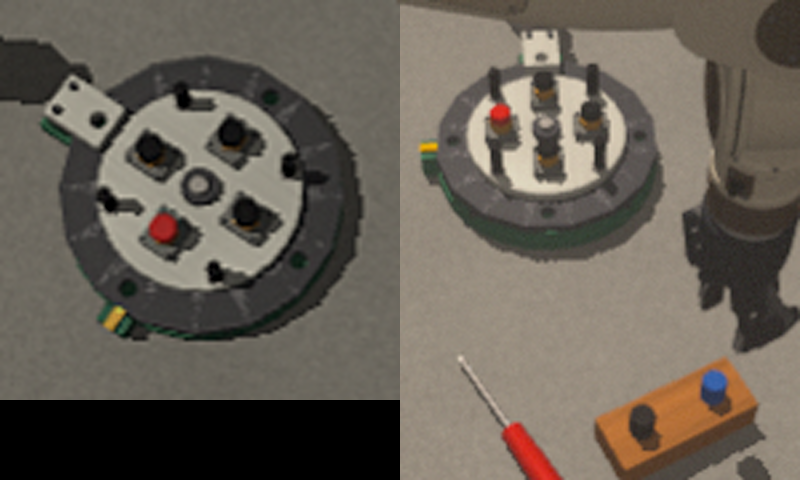

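The top crop now shows the red nest at (163,228), facing the pointer at (113,320). Holes show at (270,97), (298,259) and (127,287).

```bash
python3 - <<'E'
from h import *
t,sd=[pickle.load(open(n+'1.pkl','rb')) for n in('top','side')]
f=lambda x,y:(235+(x+.5)*115/400-.5,150+(y+.5)*115/400-.5)
C=np.array([.5549,.0903]);ang=lambda p:round(float(np.degrees(np.arctan2(*(p[:2]-C)[::-1]))),2)
P,e=tri(t,(281.5,215.),sd,(292.02,182.5));print('red',P,e,ang(P),ang(onz(t,281.5,215,.088)))
gray=t['color'].sum(2).astype(float)
for p in((270,97),(298,259),(127,287)):
    u,v=f(*p);a,b=int(round(u)),int(round(v));w=gray[b-3:b+4,a-3:a+4];m=np.clip(np.median(w)-12-w,0,None)
    yy,xx=np.mgrid[b-3:b+4,a-3:a+4];c=((xx*m).sum()/m.sum(),(yy*m).sum()/m.sum());X=onz(t,*c,.042);print('hole',X[:2],np.linalg.norm(X[:2]-C),ang(X))
B=onz(t,*f(98,119),.068);print('bush',B,ang(B),np.linalg.norm(B[:2]-C))
for p in((113,320),): X=onz(t,*f(*p),.036);print('ptr',ang(X))
c=[onz(t,*f(*p),.068)[:2] for p in((74,75),(125,108),(102,147),(44,118))];print('inner mid',ang((c[1]+c[2])/2),'outer',ang((c[0]+c[3])/2))
x0,y0=90,110
print(gray[176:194,252:276].astype(int))
E
```

```text
red [0.5092546  0.11389766 0.08762733] 0.0008767659145218254 152.66 152.84
hole [0.6495549  0.03595704] 0.10914535572246466 -29.86
hole [ 0.50123418 -0.00398593] 0.10848897325771777 -119.65
hole [0.45895521 0.14453157] 0.11021101018188155 150.52
bush [0.60556005 0.18718947 0.068     ] 62.4 0.10933439222935747
ptr 152.98
inner mid 61.59 outer 63.22
[[469 485 469 429 409 429 464 458 463 470 462 424 322 205 151 143 156 154
  156 159 163 167 158 159]
 [492 474 467 471 471 464 459 452 455 466 472 473 430 276 112 135 145 154
  163 165 162 160 167 169]
 [478 473 469 470 465 462 460 453 452 450 460 465 469 458 385 215 196 168
  158 164 159 164 168 160]
 [495 474 469 470 468 462 464 461 456 454 452 457 462 478 477 425 284 127
  146 163 167 164 156 151]
 [342 499 470 465 468 463 461 462 461 464 464 463 458 465 473 472 468 401
  210 157 162 155 150 126]
 [133 340 489 467 464 461 464 469 474 472 451 441 467 476 463 469 489 472
  328  76 125 170 188 318]
 [226 453 485 478 466 464 463 477 466 368 262 221 285 408 473 469 488 448
  225  75  27 134 329 460]
 [460 485 475 469 471 466 468 477 429 184 1
[... 368 characters left out ...]
21 249 369 450 484 474 471 482 473 456 450 472 486 367 135  91 118
  321 487 462 468 483 443]
 [158  77  86 166 294 420 492 479 475 475 479 490 476 373 166  98 117 303
  467 476 467 468 455 327]
 [175 178 165 153 176 258 366 455 486 473 478 494 443 210  96 110 299 484
  490 477 471 467 367 151]
 [150 136 198 177 159 159 189 280 425 498 496 464 303 112  89 283 473 489
  480 480 492 443 231  33]
 [272 197 134 165 159 158 152 147 234 379 447 377 143  89  79 320 491 460
  467 490 463 302  87  27]
 [311 301 266 162 162 158 165 150 147 198 240 206  90  53 273 466 481 474
  470 434 314 225  52  49]
 [310 309 271 153 164 160 163 168 161 152 140 109  47 266 478 477 465 474
  447 330 258 234 101  42]]
```

Emit:
step_arm --steps '[{"linear":[0,0.46,-3],"rotation":[0,0,0]},{"linear":[0,0.46,-6],"rotation":[0,0,0]},{"linear":[0,0.46,-9],"rotation":[0,0,0]},{"linear":[0,0.46,-11],"rotation":[0,0,0]},{"linear":[0,0.46,-11.6],"rotation":[0,0,0]}]'

```text
time: 7.8
tcp_pos: [0.5224, -0.2748, 0.0497]
ee_rot: [1.0, -0.007, -0.002, -0.001]
force: [-0.4, 0.7, -0.5]
finger_gap: 0.0447
```

Emit:
step_arm --steps '[{"linear":[0,0,-0.2],"rotation":[0,0,0]},{"linear":[0,0,-0.2],"rotation":[0,0,0]},{"linear":[0,0,-0.2],"rotation":[0,0,0]},{"linear":[0,0,-0.2],"rotation":[0,0,0]},{"linear":[0,0,-0.2],"rotation":[0,0,0]}]' --grip -0.5

```text
time: 8.3
tcp_pos: [0.5247, -0.2802, 0.0524]
ee_rot: [1.0, -0.009, 0.001, 0.003]
force: [-1.8, -6.1, -1.6]
finger_gap: 0.0236
```

Emit:
step_arm --steps '[{"linear":[0,0,1],"rotation":[0,0,0]},{"linear":[0,0,3],"rotation":[0,0,0]},{"linear":[0,0,6],"rotation":[0,0,0]},{"linear":[0,0,10],"rotation":[0,0,0]},{"linear":[0,0,14],"rotation":[0,0,0]}]' --force 30

```text
time: 8.8
tcp_pos: [0.5243, -0.277, 0.193]
ee_rot: [1.0, -0.008, 0.001, 0.0]
force: [-0.0, -0.1, -1.4]
finger_gap: 0.0237
```

Emit:
step_arm --steps '[{"linear":[0.7,4,0],"rotation":[0,0,0.11]},{"linear":[1.4,8,0],"rotation":[0,0,0.22]},{"linear":[2.1,12,0],"rotation":[0,0,0.33]},{"linear":[2.8,16,0],"rotation":[0,0,0.44]},{"linear":[3.5,20,0],"rotation":[0,0,0.55]}]'

```text
time: 9.3
tcp_pos: [0.5597, -0.0755, 0.1922]
ee_rot: [0.964, 0.266, 0.001, 0.0]
force: [1.5, 0.2, -1.5]
finger_gap: 0.0235
```

Emit:
step_arm --steps '[{"linear":[0.7,4,0],"rotation":[0,0,0.11]},{"linear":[1.4,8,0],"rotation":[0,0,0.22]},{"linear":[2.1,12,0],"rotation":[0,0,0.33]},{"linear":[2.8,16,0],"rotation":[0,0,0.44]},{"linear":[3.5,20,0],"rotation":[0,0,0.55]}]'

```text
time: 9.8
tcp_pos: [0.5945, 0.1249, 0.1922]
ee_rot: [0.855, 0.518, 0.001, 0.0]
force: [1.4, -0.5, 0.1]
finger_gap: 0.0233
```

Emit:
step_arm --steps '[{"linear":[0.5,3.5,0],"rotation":[0,0,0]},{"linear":[1.1,6.7,0],"rotation":[0,0,0]},{"linear":[1.1,6.7,-2],"rotation":[0,0,0]},{"linear":[1.1,6.7,-4],"rotation":[0,0,0]},{"linear":[1.1,6.7,-4],"rotation":[0,0,0]}]'

```text
time: 10.3
tcp_pos: [0.6031, 0.1901, 0.1485]
ee_rot: [0.856, 0.516, -0.002, -0.001]
force: [-0.9, 0.1, -1.3]
finger_gap: 0.0234
```

```bash
python3 - <<'E'
from h import *
print(robot.sense()['tcp_pos'],robot.sense()['ee_rot'],robot.sense()['force'],robot.sense()['finger_gap'])
ims=[]
for n,(a,b,c,d) in(('top',(220,140,320,240)),('side',(260,90,350,180))):
    s=snap(n);pickle.dump(s,open(n+'2.pkl','wb')); ims.append(cv2.resize(s['color'][b:d,a:c,::-1],(400,400),interpolation=cv2.INTER_CUBIC))
cv2.imwrite('pics/g3.png',np.hstack(ims))
E
```

```text
[0.60314662 0.19007909 0.14846004] [ 8.56339002e-01  5.16409111e-01 -2.17556144e-03 -6.40781189e-04] [-0.93479576  0.10046709 -1.33253684] 0.02341126817800904
```

View pics/g3.png

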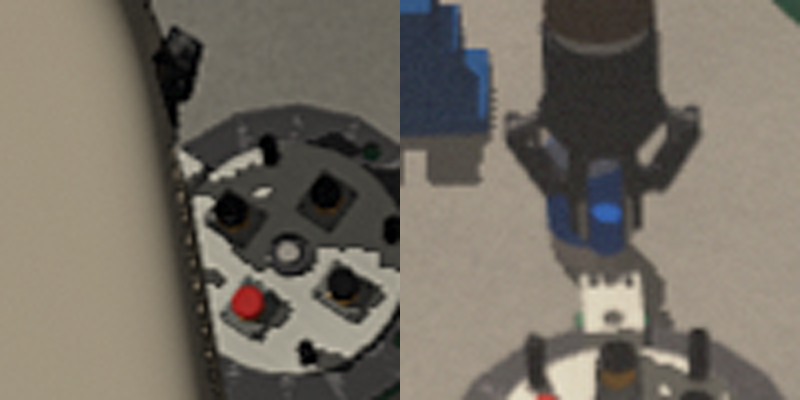

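The side crop shows the blue knob in the jaws near (607,215), with the bush mouth at (613,318) below it. I'll project the expected pin points and zoom in.

```bash
python3 - <<'E'
from h import *
s=pickle.load(open('side2.pkl','rb'));x,y,z=.6031,.1901,.1485
P=[[x,y,z+.0156],[x,y,z-.0124],[x,y,z-.0484],[.6057,.1875,.068]]
a,b=285,100;c=s['color'][b:b+75,a:a+50,::-1];c=cv2.resize(c,None,fx=8,fy=8,interpolation=cv2.INTER_CUBIC)
q=proj(s,P);print(q.round(1),((q-[a,b]+.5)*8).round())
cv2.imwrite('pics/g4.png',c)
E
```

```text
[[305.3 138.6]
 [305.5 145.4]
 [305.8 153.8]
 [307.1 161.1]] [[166. 313.]
 [168. 367.]
 [170. 434.]
 [181. 493.]]
```

View pics/g4.png

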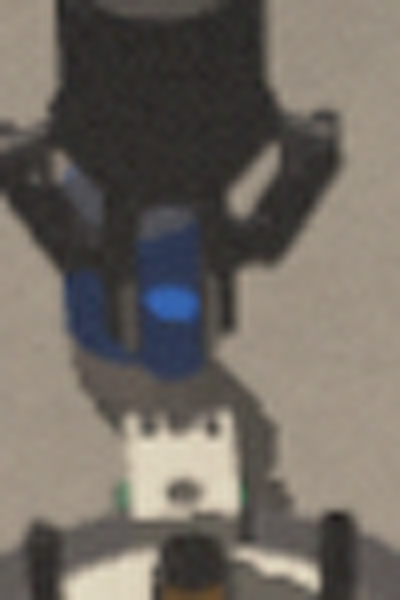

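The knob's top face is at (172,301), where (166,313) was expected, and the shaft blends into the shadow. Depth should separate it.

```bash
python3 - <<'E'
from h import *
s=pickle.load(open('side2.pkl','rb'))
for v in range(132,158): 
    print(v,' '.join(f"{int(z*1000):5d}" for z in s['z_map'][v,294:320]))
hsv=cv2.cvtColor(s['color'],cv2.COLOR_RGB2HSV);m=cv2.inRange(hsv,(100,120,170),(125,255,255));m[:132]=0;m[142:]=0;m[:,:295]=0;m[:,320:]=0
M=cv2.moments(m,True);c=(M['m10']/M['m00'],M['m01']/M['m00']);print(M['m00'],c,onz(s,*c,.1641),depth(s,*c))
B=(285+183.5/8-.5,100+490/8-.5);print('bush side',B,onz(s,*B,.068))
print(s['color'][146:156,300:312].sum(2))
E
```

```text
132  1225  1229  1236  1236  1230  1232  1230  1227  1250  1401  1406  1401  1409  1410  1415  1418  1253  1229  1231  1229  1236  1237  1237  1232  1230  1225
133  1231  1229  1236  1232  1232  1231  1230  1232  1245  1401  1403  1408  1408  1414  1421  1421  1251  1232  1236  1232  1233  1242  1533  1540  1540  1533
134  1424  1416  1419  1244  1236  1236  1235  1232  1245  1409  1408  1408  1413  1413  1423  1422  1244  1239  1237  1238  1240  1529  1527  1527  1533  1530
135  1427  1419  1425  1412  1246  1237  1237  1241  1244  1414  1414  1421  1419     0  1423  1423  1244  1242  1239  1248  1253  1523  1524  1530  1526  1527
136  1434  1426  1425  1418  1250  1248  1248  1247  1243  1414  1418  1271  1273  1267  1272  1430  1245  1247  1237  1249  1250  1525  1523  1520  1521  1522
137  1441  1430  1427  1427  1247  1255  1248  1245  1251  1270  1270  1269  1264  1265  1266  1270  1253  1248  1250  1255  1258  1516  1525  1513  1520  1517
138  1443  1437  1426  1424  1252  1257  1249  1248  1247  1271  1269  1265  1264  1262  1263  1264  1251  1248  1250  1256  1255  1513  151
[... 3025 characters left out ...]
1353  1449  1450  1447  1451  1449
8.0 (306.0, 137.375) [0.60805984 0.19402402 0.1641    ] [0.60619837 0.19066919 0.16744676]
bush side (307.4375, 160.75) [0.60746287 0.18839112 0.068     ]
[[267 274 250 243 204 202 193 194 200 209 222 228]
 [273 264 274 269 244 217 217 221 225 239 237 228]
 [269 269 273 263 252 243 247 253 242 229 231 226]
 [271 277 262 269 248 250 248 251 240 239 234 227]
 [244 262 268 262 255 245 256 262 244 238 236 243]
 [280 349 293 250 289 298 243 254 260 272 299 298]
 [375 509 389 273 346 380 247 253 266 348 383 310]
 [398 550 415 249 352 467 313 304 366 450 422 232]
 [402 536 500 410 496 591 497 474 540 602 550 402]
 [467 562 612 624 617 622 612 618 611 607 610 603]]
```

Depth shows the shaft upright at columns 305–309, rows 147–153, with its tip at about row 154.

```bash
python3 - <<'E'
from h import *
s=pickle.load(open('side2.pkl','rb'));T=np.array(s['T'])
h=np.array([.528,.849,0]);lat=np.array([.849,-.528,0])
A=[]
for v in range(147,154):
    zs=s['z_map'][v];cols=[u for u in range(303,313) if 1.26<zs[u]<1.32]
    u=np.mean(cols);z=np.median([zs[c] for c in cols]);o,d=ray(s,u,v);p=o+d*z+h*.006;A.append(p);print(v,cols,p.round(4),'lat',round(p@lat,4),'fwd',round(p@h,4))
A=np.array(A);print('shaft mean',A.mean(0))
# knob
K_=[]
for v in range(139,145):
    zs=s['z_map'][v];cols=list(range(303,311));u=306.5;o,d=ray(s,u,v);K_.append(o+d*np.median(zs[304:309])+h*.011)
print('knob',np.mean(K_,0))
# bracket top points fit: depth bias
pts=np.array([depth(s,u,v) for v in range(154,165) for u in range(301,314) if abs(v-161)>2 or abs(u-307)>3]);pts=pts[pts[:,2]>.055]
print('bracket z',np.median(pts[:,2]),pts[:,:2].mean(0),len(pts))
zz=s['z_map'][150:166,298:318];print((zz*1000).astype(int))
for z in(.066,.068): print('bush',onz(s,307.44,160.75,z),onz(s,307.44,160.75,z)@lat,onz(s,307.44,160.75,z)@h)
b=np.array([.6057,.1875,.068]);print('bush top',b@lat,b@h)
t=np.array([.6031,.1901,0]);print('tcp',t@lat,t@h)
E
```

```text
147 [305, 306, 307, 308, 309] [0.6054 0.1843 0.1382] lat 0.4167 fwd 0.4761
148 [305, 306, 307, 308, 309] [0.6089 0.1908 0.1272] lat 0.4163 fwd 0.4835
149 [305, 306, 307, 308, 309] [0.6086 0.1903 0.1235] lat 0.4162 fwd 0.4829
150 [305, 306, 307, 308, 309] [0.6079 0.1892 0.1204] lat 0.4162 fwd 0.4816
151 [305, 306, 307, 308, 309] [0.6092 0.1919 0.1133] lat 0.4159 fwd 0.4846
152 [306, 307, 308, 309] [0.6082 0.1869 0.1135] lat 0.4176 fwd 0.4798
153 [306, 307, 308, 309] [0.6094 0.1892 0.1067] lat 0.4174 fwd 0.4824
shaft mean [0.60823229 0.18894218 0.12040416]
knob [0.60733771 0.18927144 0.16081306]
bracket z 0.06717152002830906 [0.61307685 0.19931866] 104
[[1472 1471 1469 1471 1467 1475 1468 1298 1295 1293 1296 1297 1473 1478
  1471 1472 1477 1475 1472 1470]
 [1469 1472 1465 1468 1470 1472 1472 1306 1303 1300 1297 1307 1469 1470
  1476 1477 1466 1468 1468 1461]
 [1464 1463 1468 1371 1366 1361 1363 1369 1302 1297 1298 1308 1357 1366
  1357 1369 1466 1470 1468 1463]
 [1457 1457 1459 1360 1363 1358 1364    0 1305 1307 1307 1310 1360 1361
  1362 1366 1468 1457 1463 1465]
 [1465 1462 1456 1361
[... 750 characters left out ...]
 1340 1347 1348 1354 1342 1342 1338
  1339 1338 1341 1411 1439 1434]
 [1435 1433 1405 1402 1337 1335 1336 1334 1343 1347 1348 1352 1347 1334
  1340 1340 1336 1403 1432 1434]
 [1430 1431 1404 1404 1333 1335 1335 1329 1335 1352 1356 1334 1328 1332
  1332 1336 1329 1369 1372 1372]
 [1429 1365 1372 1370 1333 1332 1327 1329 1328 1329 1334 1330 1329 1333
  1332 1338 1332 1363 1366 1367]
 [1365 1367 1367 1370 1333 1331 1329 1330 1332 1334 1334 1334 1334 1334
  1328 1335 1343 1361 1364 1363]]
bush [0.60846729 0.19017477 0.066     ] 0.4161764521722605 0.48272910933516905
bush [0.60746984 0.18838685 0.068     ] 0.4162736372826728 0.48068451495696846
bush top 0.4152393 0.4789971
tcp 0.4116591 0.4798317
```

Emit:
step_arm --steps '[{"linear":[-0.07,-0.11,-1],"rotation":[0,0,0]},{"linear":[-0.07,-0.11,-2],"rotation":[0,0,0]},{"linear":[-0.07,-0.11,-2.6],"rotation":[0,0,0]},{"linear":[-0.07,-0.11,-2.6],"rotation":[0,0,0]},{"linear":[-0.07,-0.11,-2.6],"rotation":[0,0,0]}]'

```text
time: 10.9
tcp_pos: [0.6043, 0.1883, 0.1241]
ee_rot: [0.857, 0.516, -0.0, -0.0]
force: [0.7, 0.1, -1.9]
finger_gap: 0.0239
```

```bash
python3 - <<'E'
from h import *
q=robot.sense();print(q['tcp_pos'],q['force'])
zs=[];s=None
for i in range(3): s=snap('side');zs.append(s['z_map'])
s['z_map']=np.median(zs,0);pickle.dump(s,open('side3.pkl','wb'))
h=np.array([.528,.849,0]);lat=np.array([.849,-.528,0])
print((s['z_map'][144:168,299:317]*1000).astype(int))
for v in range(150,162):
    z=s['z_map'][v];cols=[u for u in range(303,313) if 1.28<z[u]<1.335]
    if len(cols)>2:
        o,d=ray(s,np.mean(cols),v);p=o+d*np.median(z[cols])+h*.006;print(v,cols,p.round(4),'lat',round(p@lat,4),'fwd',round(p@h,4))
c=cv2.resize(s['color'][120:175,285:330,::-1],None,fx=10,fy=10,interpolation=cv2.INTER_CUBIC);cv2.imwrite('pics/g5.png',c)
E
```

```text
[0.60432611 0.18825635 0.1240636 ] [ 0.69143356  0.14330758 -1.88119913]
[[1270 1270 1267 1266 1445 1284 1285 1283 1284 1285 1283 1285 1269 1269
  1274 1272 1495 1491]
 [1274 1272 1268 1268 1281 1287 1283 1284 1279 1281 1277 1284 1271 1267
  1279 1277 1488 1492]
 [1276 1277 1267 1271 1273 1277 1281 1276 1279 1280 1278 1282 1275 1273
  1282 1282 1489 1487]
 [1283 1281 1275 1277 1277 1281 1278 1278 1280 1275 1279 1285 1280 1276
  1283 1284 1484 1482]
 [1280 1281 1276 1280 1276 1281 1281 1282 1277 1278 1286 1283 1284 1283
  1288 1288 1484 1483]
 [1466 1465 1463 1281 1284 1285 1284 1283 1282 1282 1286 1286 1282 1284
  1475 1478 1476 1478]
 [1470 1467 1464 1283 1289 1291 1285 1287 1281 1285 1289 1291 1303 1472
  1469 1474 1472 1467]
 [1471 1470 1471 1475 1469 1296 1289 1289 1287 1286 1291 1295 1470 1472
  1471 1470 1473 1472]
 [1461 1470 1367 1367 1364 1299 1294 1295 1290 1294 1294 1299 1363 1362
  1368 1466 1466 1466]
 [1465 1466 1366 1360 1356 1356 1295 1300 1294 1293 1299 1361 1357 1359
  1364 1462 1465 1465]
 [1461 1459 1357 1360 1360 1359 1363 1306 1305 1306 1310 1361 1360 1362
  136
[... 1315 characters left out ...]
845 0.1254] lat 0.4164 fwd 0.4762
151 [304, 305, 306, 307, 308, 309, 310] [0.6042 0.1829 0.1229] lat 0.4164 fwd 0.4743
152 [304, 305, 306, 307, 308, 309, 310] [0.6048 0.1841 0.1174] lat 0.4163 fwd 0.4756
153 [305, 306, 307, 308, 309] [0.6039 0.1828 0.1145] lat 0.4162 fwd 0.474
154 [306, 307, 308, 309] [0.6078 0.1867 0.1051] lat 0.4175 fwd 0.4795
155 [306, 307, 308, 309] [0.6081 0.1874 0.1   ] lat 0.4173 fwd 0.4802
156 [306, 307, 308, 309] [0.6081 0.1876 0.0954] lat 0.4172 fwd 0.4804
157 [306, 307, 308, 309] [0.6084 0.1882 0.0904] lat 0.4171 fwd 0.481
158 [306, 307, 308, 309, 310] [0.6099 0.1879 0.0854] lat 0.4186 fwd 0.4815
159 [306, 307, 308, 309] [0.6069 0.186  0.0841] lat 0.417 fwd 0.4783
```

View pics/g5.png

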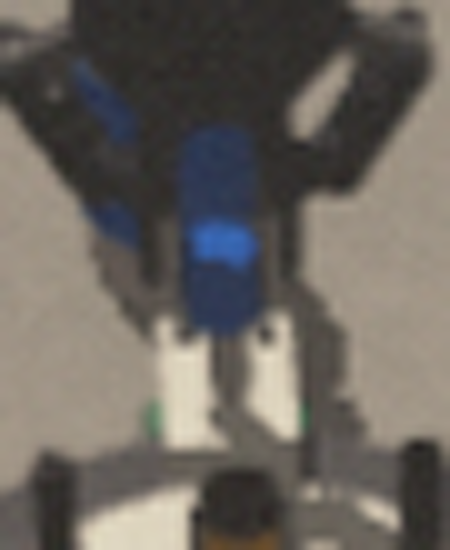

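The shaft at crop columns 215–250 lines up with the bush mouth in the bracket at about (225,410), and it is about 1 mm too far out along the view.

Emit:
step_arm --steps '[{"linear":[-0.05,-0.08,-0.2],"rotation":[0,0,0]},{"linear":[-0.05,-0.08,-0.4],"rotation":[0,0,0]},{"linear":[-0.05,-0.08,-0.6],"rotation":[0,0,0]},{"linear":[-0.05,-0.08,-0.8],"rotation":[0,0,0]},{"linear":[-0.05,-0.08,-1.0],"rotation":[0,0,0]}]'

```text
time: 11.55
tcp_pos: [0.6039, 0.1877, 0.1141]
ee_rot: [0.857, 0.516, -0.0, -0.0]
force: [0.2, -0.0, -1.9]
finger_gap: 0.0237
```

Emit:
step_arm --steps '[{"linear":[0,0,-0.1],"rotation":[0,0,0]},{"linear":[0,0,-0.2],"rotation":[0,0,0]},{"linear":[0,0,-0.3],"rotation":[0,0,0]},{"linear":[0,0,-0.4],"rotation":[0,0,0]},{"linear":[0,0,-0.4],"rotation":[0,0,0]}]'

```text
time: 12.05
tcp_pos: [0.6039, 0.1876, 0.1102]
ee_rot: [0.857, 0.516, -0.0, -0.0]
force: [0.2, 0.6, -0.9]
finger_gap: 0.0238
```

Emit:
step_arm --steps '[{"linear":[0,0,-0.2],"rotation":[0,0,0]},{"linear":[0,0,-0.4],"rotation":[0,0,0]},{"linear":[0,0,-0.6],"rotation":[0,0,0]},{"linear":[0,0,-0.7],"rotation":[0,0,0]},{"linear":[0,0,-0.7],"rotation":[0,0,0]}]'

```text
time: 12.55
tcp_pos: [0.6038, 0.1876, 0.103]
ee_rot: [0.857, 0.516, -0.0, -0.0]
force: [0.5, -1.1, -1.1]
finger_gap: 0.0236
```

Emit:
step_arm --steps '[{"linear":[0,0,-0.2],"rotation":[0,0,0]},{"linear":[0,0,-0.4],"rotation":[0,0,0]},{"linear":[0,0,-0.6],"rotation":[0,0,0]},{"linear":[0,0,-0.8],"rotation":[0,0,0]},{"linear":[0,0,-0.8],"rotation":[0,0,0]}]'

```text
time: 13.05
tcp_pos: [0.6038, 0.1876, 0.0949]
ee_rot: [0.857, 0.516, -0.0, -0.0]
force: [0.8, 0.4, -1.6]
finger_gap: 0.0234
```

Emit:
step_arm --steps '[{"linear":[0,0,-0.1],"rotation":[0,0,0]},{"linear":[0,0,-0.15],"rotation":[0,0,0]},{"linear":[0,0,-0.2],"rotation":[0,0,0]},{"linear":[0,0,-0.25],"rotation":[0,0,0]},{"linear":[0,0,-0.25],"rotation":[0,0,0]}]'

```text
time: 13.55
tcp_pos: [0.6039, 0.1876, 0.0928]
ee_rot: [0.857, 0.516, 0.0, -0.0]
force: [0.2, 0.3, -1.1]
finger_gap: 0.0234
```

Emit:
step_arm --steps '[{"linear":[0,0,0],"rotation":[0,0,0]},{"linear":[0,0,0],"rotation":[0,0,0]},{"linear":[0,0,0],"rotation":[0,0,0]},{"linear":[0,0,4],"rotation":[0,0,0]},{"linear":[0,0,8],"rotation":[0,0,0]}]' --grip 0.05

```text
time: 14.05
tcp_pos: [0.6027, 0.1872, 0.1721]
ee_rot: [0.857, 0.516, -0.002, -0.001]
force: [0.5, 0.2, 0.1]
finger_gap: 0.0447
```

Emit:
step_arm --steps '[{"linear":[-2.5,-2.4,0],"rotation":[0,0,-0.1]},{"linear":[-5.1,-4.9,0],"rotation":[0,0,-0.2]},{"linear":[-7.7,-7.3,0],"rotation":[0,0,-0.3]},{"linear":[-10.2,-9.7,0],"rotation":[0,0,-0.4]},{"linear":[-12.8,-12.2,0],"rotation":[0,0,-0.5]}]'

```text
time: 14.55
tcp_pos: [0.475, 0.0649, 0.1731]
ee_rot: [0.958, 0.286, 0.0, 0.0]
force: [-0.3, -0.5, 0.8]
finger_gap: 0.0445
```

Emit:
step_arm --steps '[{"linear":[0,0,0],"rotation":[0,0,0]},{"linear":[0,0,-2.5],"rotation":[0,0,0]},{"linear":[0,0,-5],"rotation":[0,0,0]},{"linear":[0,0,-7.5],"rotation":[0,0,0]},{"linear":[0,0,-9.3],"rotation":[0,0,0]}]'

```text
time: 15.05
tcp_pos: [0.4761, 0.066, 0.0786]
ee_rot: [0.958, 0.288, -0.0, -0.0]
force: [0.1, 0.3, -0.4]
finger_gap: 0.0448
```

```bash
cat > chk.py <<'E'
from h import *
q=robot.sense();print('t',round(q['time'],2),q['tcp_pos'].round(4),'F',q['force'].round(1),'gap',round(q['finger_gap'],4))
zs=[]
for i in range(3): s=snap('side');zs.append(s['z_map'])
hsv=cv2.cvtColor(s['color'],cv2.COLOR_RGB2HSV);h=hsv
m=cv2.inRange(hsv,(100,120,60),(125,255,255));m[:130]=0;m[175:]=0;m[:,:295]=0;m[:,:]=m;m[:,320:]=0
k,l,st,ce=cv2.connectedComponentsWithStats(m)
for i in range(1,k):
    if st[i,4]>8: print('blue',st[i],ce[i].round(2))
z=np.median(zs,0);s['z_map']=z
P=np.array([depth(s,u,v) for v,u in np.argwhere(m)]);
if len(P): print('knob top z',np.sort(P[:,2])[-8:].round(4),'xy',P[P[:,2]>P[:,2].max()-.008].mean(0).round(4))
S=s
E
python3 chk.py; python3 - <<'E'
from h import *
s=snap('side');print(len(s))
cv2.imwrite('pics/g6.png',cv2.resize(s['color'][120:240,250:370,::-1],(600,600),interpolation=cv2.INTER_CUBIC))
E
```

```text
t 15.05 [0.4761 0.066  0.0786] F [ 0.1  0.3 -0.4] gap 0.0448
blue [305 151   7   6  30] [307.57 153.13]
knob top z [0.1054 0.1057 0.106  0.1063 0.1066 0.1069 0.1069 0.1071] xy [0.6076 0.1856 0.1047]
8
```

View pics/g6.png

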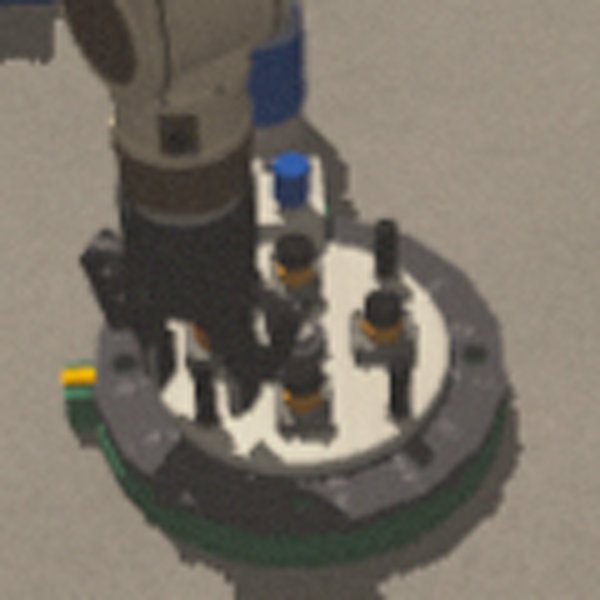

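The pin stands upright in the bush at (292,180) in the crop. Its knob top is at about 0.1065 m, so it is resting on the index plate. Next I'll grip the peg and ease the plate.

Emit:
step_arm --steps '[{"linear":[0,0,0],"rotation":[0,0,0]},{"linear":[0,0,0],"rotation":[0,0,0]},{"linear":[0,0,0],"rotation":[0,0,0]},{"linear":[0,0,0],"rotation":[0,0,0]},{"linear":[0,0,0],"rotation":[0,0,0]}]' --grip -0.7 --force 20

```text
time: 15.75
tcp_pos: [0.4769, 0.0659, 0.081]
ee_rot: [0.958, 0.288, 0.001, -0.0]
force: [-1.2, 1.2, 5.8]
finger_gap: 0.0132
```

Emit:
step_arm --steps '[{"linear":[0.01,-0.02,0],"rotation":[0,0,0]},{"linear":[0.01,-0.04,0],"rotation":[0,0,0]},{"linear":[0.02,-0.06,0],"rotation":[0,0,0]},{"linear":[0.02,-0.08,0],"rotation":[0,0,0]},{"linear":[0.03,-0.08,0],"rotation":[0,0,0]}]'

```text
time: 16.25
tcp_pos: [0.4771, 0.0655, 0.081]
ee_rot: [0.958, 0.288, 0.001, -0.0]
force: [-1.1, 1.3, 6.4]
finger_gap: 0.0133
```

```bash
python3 chk.py
```

```text
t 16.25 [0.4771 0.0655 0.081 ] F [-1.1  1.3  6.4] gap 0.0133
blue [305 151   7   5  31] [308.  153.1]
knob top z [0.1054 0.1055 0.1055 0.1056 0.106  0.1066 0.1067 0.1068] xy [0.6085 0.1845 0.1046]
```

Emit:
step_arm --steps '[{"linear":[0.01,-0.02,0],"rotation":[0,0,0]},{"linear":[0.01,-0.04,0],"rotation":[0,0,0]},{"linear":[0.02,-0.06,0],"rotation":[0,0,0]},{"linear":[0.02,-0.08,0],"rotation":[0,0,0]},{"linear":[0.03,-0.08,0],"rotation":[0,0,0]}]'

```text
time: 16.9
tcp_pos: [0.4772, 0.065, 0.081]
ee_rot: [0.958, 0.288, 0.001, -0.001]
force: [-1.0, 3.0, 6.0]
finger_gap: 0.0133
```

```bash
python3 chk.py
```

```text
t 16.9 [0.4772 0.065  0.081 ] F [-1.  3.  6.] gap 0.0133
blue [305 151   7   5  29] [308.21 153.  ]
knob top z [0.106  0.106  0.1061 0.1061 0.1066 0.1068 0.107  0.1071] xy [0.6092 0.1844 0.1047]
```

Emit:
step_arm --steps '[{"linear":[0.01,-0.02,0],"rotation":[0,0,0]},{"linear":[0.01,-0.04,0],"rotation":[0,0,0]},{"linear":[0.02,-0.06,0],"rotation":[0,0,0]},{"linear":[0.02,-0.08,0],"rotation":[0,0,0]},{"linear":[0.03,-0.08,0],"rotation":[0,0,0]}]'

```text
time: 17.55
tcp_pos: [0.4775, 0.0642, 0.081]
ee_rot: [0.958, 0.288, 0.001, -0.001]
force: [-2.1, 2.5, 6.3]
finger_gap: 0.0132
```

```bash
python3 chk.py
```

```text
t 17.55 [0.4775 0.0642 0.081 ] F [-2.1  2.5  6.3] gap 0.0132
blue [304 153   7   5  27] [307.33 155.11]
knob top z [0.0955 0.0956 0.096  0.0962 0.0963 0.0963 0.0965 0.0968] xy [0.6109 0.1945 0.0946]
```

The knob top is down to 0.096 m, so the pin has dropped home. I'll release the peg and withdraw.

Emit:
step_arm --steps '[{"linear":[0,0,0],"rotation":[0,0,0]},{"linear":[0,0,0],"rotation":[0,0,0]},{"linear":[0,0,1],"rotation":[0,0,0]},{"linear":[0,0,5],"rotation":[0,0,0]},{"linear":[0,0,10],"rotation":[0,0,0]}]' --grip 0.05

```text
time: 18.2
tcp_pos: [0.4748, 0.0628, 0.1793]
ee_rot: [0.958, 0.288, -0.003, -0.0]
force: [1.6, 0.3, 0.2]
finger_gap: 0.045
```

Emit:
step_arm --steps '[{"linear":[-1,-4,1],"rotation":[0,0,0]},{"linear":[-2,-8,2],"rotation":[0,0,0]},{"linear":[-3,-12,3],"rotation":[0,0,0]},{"linear":[-4,-16,3],"rotation":[0,0,0]},{"linear":[-4,-20,3],"rotation":[0,0,0]}]'

```text
time: 18.7
tcp_pos: [0.4357, -0.1383, 0.2111]
ee_rot: [0.958, 0.288, 0.0, 0.0]
force: [1.4, -0.4, -0.1]
finger_gap: 0.0451
```

```bash
python3 chk.py; python3 - <<'E'
from h import *
ims=[]
for n,(a,b,c,d) in(('top',(240,155,340,255)),('side',(255,135,355,235))):
    s=snap(n);ims.append(cv2.resize(s['color'][b:d,a:c,::-1],(400,400),interpolation=cv2.INTER_CUBIC))
    hsv=cv2.cvtColor(s['color'],cv2.COLOR_RGB2HSV)
    if n=='top':
        r=cv2.inRange(hsv,(0,150,80),(8,255,255))|cv2.inRange(hsv,(172,150,80),(180,255,255));r[:150]=0;r[240:]=0;r[:,:250]=0;r[:,340:]=0
        m=cv2.moments(r,True);p=onz(s,m['m10']/m['m00'],m['m01']/m['m00'],.088)[:2]-[.5549,.0903];print('red ang',np.degrees(np.arctan2(p[1],p[0])))
        bl=cv2.inRange(hsv,(105,150,50),(125,255,255));bl[:170]=0;bl[200:]=0;bl[:,:250]=0;bl[:,275:]=0
        P=np.array([depth(s,u,v) for v,u in np.argwhere(bl)]);print('top-view knob z',np.median(P[:,2]),P.mean(0),len(P))
cv2.imwrite('pics/fin.png',np.hstack(ims))
E
```

```text
t 18.7 [ 0.4357 -0.1383  0.2111] F [ 1.4 -0.4 -0.1] gap 0.0451
red ang 154.65665468173825
top-view knob z 0.09566702982765996 [0.60400975 0.18627341 0.09522495] 40
```

View pics/fin.png

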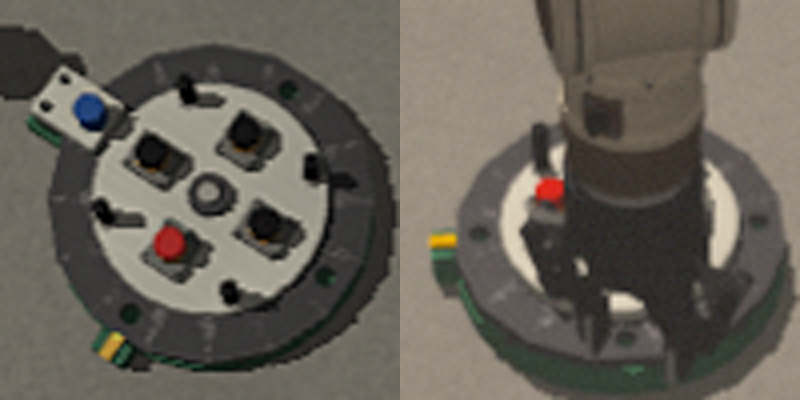

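The top crop shows the knob flush on the bracket at (90,112), at z 0.0957 against 0.096 expected. The red nest at (170,243) faces the pointer at (112,347), and the arm is clear. I'm handing in.

```bash
python3 -c "
from plant import robot
print(robot.job_done())"
```

```text
the job is handed in; nothing more can be done
None
```

The red nest is round at the pointer and the locating pin is fully home in the bush. I handed the job in at about 19 s of the 72 s, with the arm clear.

- **Turning:** I gripped one peg and turned the dial about 136° clockwise, which brought the red nest to within about 0.5° of the pointer.
- **Pin:** I lowered the pin into the bush with no contact force felt. It stood on the plate with its knob top at 0.1065 m.
- **Finding the hole:** I eased the dial back about 1.7 mm at the peg, watching the pin after each small step. It dropped in with lateral forces of about 3 N or less.

**Last checks:** the knob top reads 0.0957 m from the top camera and about 0.096 m from the side camera, which matches home. The red nest now sits at 154.7°, about 2° past the pointer at 152.5°, because the index holes are about 2° off the nests. I saw no sign of the other things on the bench being touched, but I did not measure them again afterwards.

**Disagreements:** the side camera differed from the top camera and the arm's own position by 1–4 mm, so I aligned the pin to the bush within the side view alone.

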